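# Clamp the cleaner bottle and take off its safety cap

### The arm

A 7-joint arm with a two-finger parallel gripper is mounted at the origin on the work surface. World frame = base frame: x ahead of the robot, y to its left, z up, the work surface at z = 0. Lengths are in m, angles in rad, forces in N, time in s.
With the tool pointing down it reaches from about 0.4 to 0.85 m from the base axis. Payload 10.4 kg.
Tool frame: the origin (TCP) lies at the very end of the fingers, on their centre line; the grasp point (between the pads) lies 19 mm behind it; y points along the fingers, x is the direction in which the jaws open and shut, and the axes are right-handed (so a half turn about y gives the same grasp; the last joint's range is limited). The gripper opens to 87 mm and grips with 3 to 60 N. Pads are 19 mm wide; open, the fingers measure 117 mm over their backs; the gripper's body (75 mm by 190 mm) begins 51 mm behind the grasp point.
Start: joints at [1.317, 0.332, -0.065, 1.46, 0.022, 1.35, -0.088], TCP at [0.143, -0.608, 0.223] pointing down, gripper open.
Joint ranges: [-2.6, 2.6], [-0.5, 2.12], [-1.47, 1.34], [0.16, 2.42], [-1.27, 4.41], [0.06, 2.06], [-2.6, 2.6]. Speed limits (rad/s): [2.22, 2.22, 2.79, 2.79, 3.14, 3.14, 3.14].

### API

Orientations are given as a unit quaternion [x, y, z, w].
In Python, from bench import readout, vision, r gives the robot as it stands.
- The arm moves only by the tool arm_command, never from a script. Its argument "targets" is a list that holds one entry, the list of rows, each a list of 6 numbers: the shift along the tool's x, y, z in m, then the turn, a rotation vector about the tool's x, y, z in degrees. A call has 1 to 12 rows; each row shifts and turns the commanded pose from where the row before left it, along the tool's axes as they then stand; what a row does not reach is not made up. A row lasts 1/12 s, in which the tool goes at most 41.7 mm and 7.16 degrees, less where a joint would pass 70% of its speed; a pose out of reach is approached as far as the arm can. A call is refused whole if a number of a shift passes 0.0417 or a number of a turn 7.16, either way. A call with a gripper value outside its range is refused whole. "hand" is the opening, from 0 (shut) to 1 (fully open), set as the call begins (left out, the last holds). The fingers move at their own pace and stop on an object; "grip_force" is the grip in N (left out, the last holds). Time passes only in rows, so rows that do not move let the fingers close. It gives the time, the measured TCP pose, the force and the opening at its end, in the units of the state.
- readout.read_state(): the state, without advancing time (a new reading comes with each control period).
- vision.camera(name): name is "scene" or "top" or "wrist"; returns a dict with "pixels" (384x512x3 uint8, blue, green, red), "fovy" (degrees; the focal length in pixels is half the picture's height over the tangent of half this angle, whatever the lens; pixels are square), "cx", "cy" (the principal point, pixels), "R" (3x3) and "t" (3): a world point X has camera coordinates R X + t; the wrist camera has in their place "mount" (4x4, takes a point from camera to tool coordinates, whose origin is the TCP and whose axes are the tool frame's). Camera axes: x right, y down, z forward; pixel columns grow to the right and rows downward; lengths in m; the calibration is good to about 2 mm. A picture is of the moment at which its call begins: read the wrist's pose just before it. There is no depth.
- r.close_job(): hands the job in, once; it reports no verdict.
The state is a dict: "time": time; "joint_positions": joint angles; "joint_vel": joint speeds; "joint_torque": joint torques, N m; "ee_pos": TCP position; "eef_rot": TCP orientation; "ft_force": force on the tool from outside, world axes, zero at the start; "torque": the same for the moment, N m; "width": finger opening in m.
Only numpy, scipy, OpenCV 4.12 (cv2) and the standard library are available. Lean on these libraries where they do the work, as an engineer would, in place of code of your own. Each camera call takes 0.05 s, during which the arm holds its last target.

### The job

The cleaner bottle stands loose in the bottle stand on the kitting bench. Swing the toggle clamp's handle down until it locks so that the bottle is held, then push the bottle's safety cap down, twist it anticlockwise until it comes free and lift it off. The program finishes while still holding the cap in the gripper, level and still, straight above the open mouth and about 4 to 10 cm clear of it, with the bottle still clamped upright and the other things on the bench left alone.

Things in the scene. Friction and masses are not known exactly. Their poses are not given: they have to be found in the camera images.
- stand_seat (a point): Bottle stand, fixed: aluminium base 235 x 100 x 12 mm, grey plastic V jaw (62 mm high) at one end, steel push-pull toggle clamp at the other. Point on top of the base, 12 mm above the bench, on the axis of a bottle pushed fully into the V. x axis: level, from the clamp towards the V jaw; z up. The clamp's plunger slides along this x axis, 45 mm above the bench.
- handle_pivot (a point): Pivot of the clamp handle, 137 mm behind the seat (towards -x of the stand), 45 mm above the bench; fixed, same axes as stand_seat. The pivot axis is level, along y. The steel side plates round it reach 58 mm above the bench.
- handle_grip (a point): Point inside the black round grip of the clamp handle, on its centre line, 85 mm from the pivot. The grip is 16 mm thick, from 40 to 113 mm from the pivot. Open, it stands upright; to close, push it on its bottle side and then from above, so that it swings away from the bottle (towards -x of the stand) and down.
- clamp_handle (a joint): Angle of the clamp handle: 0 = open, upright (88 degrees above level, leaning 2 to the bottle); 1.466 = down on its stop, pointing away from the bottle, 8 degrees above level. Past dead centre at 1.40 it stays locked; push it right to the stop. Needs under 8 N at the grip, stays where left. The sprung rubber tip then presses the bottle into the V with about 20 N.
- cap_center (a point): Centre of the ribbed white cap: 48 mm diameter, 27 mm tall, 40 g, its top 138 mm above the bench; z up its axis. Grip across it from above, any yaw; 15 mm free below its edge. Push it down 4 to 6 mm against its spring (4 N to start, 11 N at 4 mm, 15 N at the end), keep it down, turn 45 to 85 degrees anticlockwise from above (65 is best, stop at 85), lift. Unpushed it stays locked.
- bottle_mouth (a point): Centre of the rim of the bottle's neck, 114 mm above its underside; z up its axis. White round plastic bottle, body 60 mm in diameter, about 300 g, standing on the stand's base; at the start 1 to 6 mm short of its seat in the V. While the cap is locked on, the cap's centre is 1.5 mm below this point.
- cap: The same cap; origin at the centre of its skirt's lower edge, 13.5 mm below its centre.
- bottle: The same bottle; origin at the centre of its underside.
- marker: Bystander: marker pen lying on the bench, 135 mm long, 18 mm thick; origin under its middle.
- tape_roll: Bystander: roll of packing tape lying flat, 96 mm in diameter, 48 mm high; origin under its middle.
- carton: Bystander: small closed carton, 70 x 95 x 55 mm; origin under its middle.
- parts_bin: Bystander, fixed: blue open-fronted picking bin, 150 x 100 x 75 mm; origin under its middle.
Things that resemble listed ones, but are neither listed nor needed, are in the scene too. Of the things like the cap, leave any that is red; of the rest the smaller one is meant. Leave any turquoise look-alike of the bottle alone.

How it is judged:
On the way, in this order (a step that is already met when the one before it is completed fails the run):
1. the clamp is locked on the bottle, with the cap still on (value of joint clamp_handle above 1.4 rad and horizontal distance between bottle_mouth and stand_seat below 0.006 m and z of cap_center in the frame of bottle_mouth below 0.002 m), for 0.2 s.
2. the cap is pushed down (z of cap_center in the frame of bottle_mouth below -0.004 m and value of joint clamp_handle above 1.4 rad), for 0.05 s.
3. the cap is turned out of its lock while still on the bottle (angle between the x axis of cap_center and the x axis of bottle_mouth, either way round above 0.7 rad and z of cap_center in the frame of bottle_mouth below 0.006 m and value of joint clamp_handle above 1.4 rad), for 0.05 s.
At the end, for the whole second after the job is handed in: Clamp past dead centre (over 1.40 rad); bottle within 0.1 rad of upright and 8 mm of its seat; cap gripped (over 2 N), off the bottle, still, within 0.26 rad of level, within 25 mm of the bottle's axis, lower edge 30 to 121 mm above the mouth; loose bystanders within 30 mm of their start (value of joint clamp_handle above 1.4 rad and horizontal distance between bottle_mouth and stand_seat below 0.008 m and angle between bottle_mouth's own z axis and vertical below 0.1 rad and z of cap_center in the frame of bottle_mouth between 0.0435 and 0.135 m and horizontal distance between cap_center and bottle_mouth below 0.025 m and angle between cap_center's own z axis and vertical below 0.26 rad and contact force between the fingers and cap above 2 N and contact force between cap and bottle below 0.05 N and linear speed of cap below 0.03 m/s and distance of each of marker, tape_roll, carton from where it was at the start of the episode below 0.03 m); the arm keeps its last pose, push and grip.
It fails at once if the bottle is tipped (angle between bottle_mouth's own z axis and vertical above 0.3 rad).
It fails at once if a bystander is knocked away (distance of any of marker, tape_roll, carton from where it was at the start of the episode above 0.04 m).
It also fails if it takes over 56 s, if anything falls off the work surface, if the arm or the gripper's body presses on something with over 40 N, if the wrist force passes 120 N, or if a joint passes its speed limit or range.

## Working session

There is one attempt and no reset: what is moved stays moved. The work goes in short steps, Python scripts to look and compute and a tool call to move; the robot and the scene stay as the last step left them, time stands still between calls to the robot, and variables do not carry over. Pictures are saved under pics/ and viewed, and the job is handed in when it is done.

Besides the shell and the picture viewer there is one more tool, called after ">>>" by a JSON object that holds its "method" and its "body". arm_command: Moves the arm, as the interface text tells. Its arguments: {"type":"object","properties":{"targets":{"type":"array","items":{"type":"array","items":{"type":"array","items":{"type":"number"}}}},"hand":{"type":"number"},"grip_force":{"type":"number"}},"required":["targets"]}

```bash
ls; mkdir -p pics; python3 - <<'E'
from bench import readout, vision, r
import cv2
s=readout.read_state(); print(s)
for n in ["scene","top","wrist"]:
    c=vision.camera(n); cv2.imwrite(f"pics/{n}0.png",c["pixels"])
    print(n,{k:v for k,v in c.items() if k!="pixels"})
E
```

```text
pics
{'time': 0.0, 'joint_positions': array([ 1.31736449,  0.33287166, -0.06469141,  1.46096183,  0.02158713,
        1.34987974, -0.0885031 ]), 'joint_vel': array([-5.22421252e-04, -9.95978626e-04, -1.36317209e-03, -1.28126007e-03,
       -4.81643791e-05, -5.15165983e-04, -1.63196676e-03]), 'joint_torque': array([ 3.96070927e-04, -6.23249745e+01,  2.50642985e-02, -3.89892769e+01,
       -6.13121968e-02,  3.97828000e-02,  1.29392861e-04]), 'ee_pos': array([ 0.14289604, -0.60804371,  0.22174425]), 'eef_rot': array([-0.55395778,  0.4394986 , -0.43868421,  0.55455199]), 'ft_force': array([ 0.29984805, -0.00449115,  0.14109897]), 'torque': array([0.03996312, 0.05150997, 0.00171927]), 'width': 0.08687539640397268}
scene {'fovy': 56.08613130538414, 'cx': 256.3776443332815, 'cy': 192.949574295821, 'R': array([[ 0.74172052,  0.67065752, -0.00831641],
       [ 0.38803601, -0.43919998, -0.81026627],
       [-0.54706374,  0.59776405, -0.5860029 ]]), 't': array([-0.49651853, -0.08353047,  1.30522898])}
top {'fovy': 52.65825848470696, 'cx': 255.26253722141666, 'cy': 183.91136477150127, 'R': array([[-0.00112556, -0.99988838, -0.01489845],
       [-0.99564731,  0.00250899, -0.0931673 ],
       [ 0.09319428,  0.01472874, -0.99553899]]), 't': array([0.10110809, 0.61322893, 1.1582109 ])}
wrist {'fovy': 70.00278886335005, 'cx': 255.5239105396768, 'cy': 188.29230174078685, 'mount': array([[ 9.99998249e-01,  1.78206906e-03, -5.70872223e-04,
        -6.75119000e-04],
       [ 1.03769313e-03, -2.74234627e-01,  9.61662255e-01,
        -1.63097980e-01],
       [ 1.55719562e-03, -9.61661164e-01, -2.74235996e-01,
         7.43949999e-02],
       [ 0.00000000e+00,  0.00000000e+00,  0.00000000e+00,
         1.00000000e+00]])}
```

View pics/scene0.png

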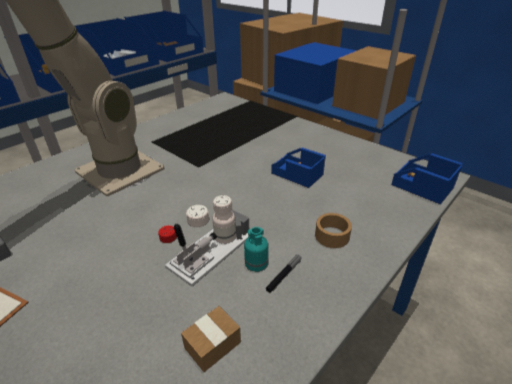

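View pics/top0.png

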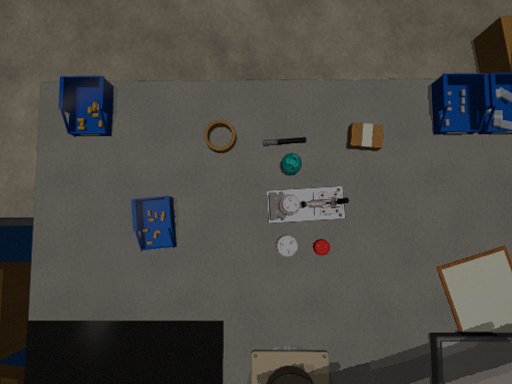

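View pics/wrist0.png

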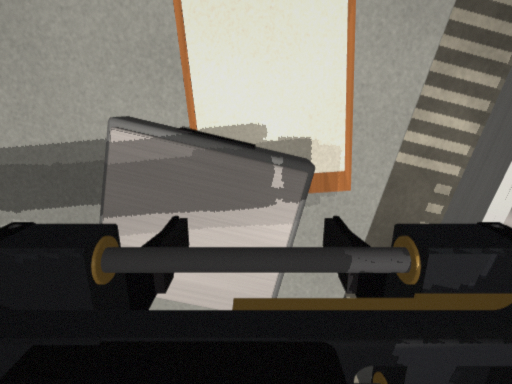

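The pieces in view are the bottle with a white cap at top (290,204), a larger white disc at (287,245), a red cap at (321,247) and a turquoise bottle at (291,163). I'll check the choice in an enlarged crop.

```bash
python3 - <<'E'
import cv2,numpy as np
a=cv2.imread("pics/top0.png")[150:265,250:370]; b=cv2.imread("pics/scene0.png")[185:285,150:290]
a=cv2.resize(a,(480,460),interpolation=cv2.INTER_CUBIC); cv2.imwrite("pics/crop_top.png",a)
b=cv2.resize(b,(784,560),interpolation=cv2.INTER_CUBIC); cv2.imwrite("pics/crop_scene.png",b)
E
```

```text
(no output)
```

View pics/crop_top.png

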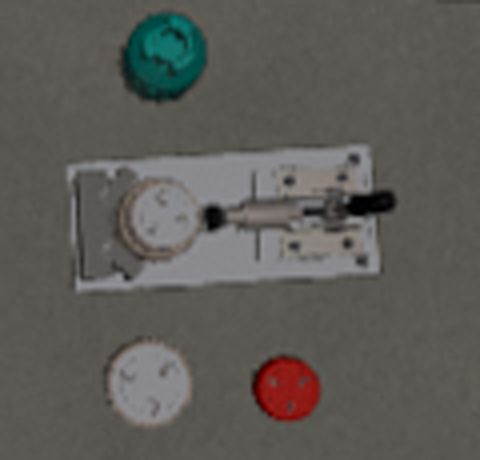

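View pics/crop_scene.png

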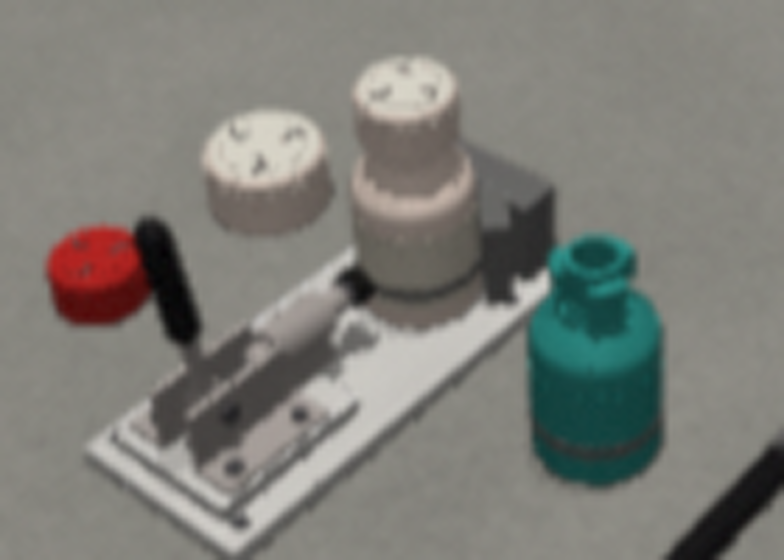

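The crops confirm the layout. The capped white bottle stands between the V jaw (left) and the plunger, and the handle is upright. The larger white disc, the red cap and the turquoise bottle are decoys, and the last one stands close to the base. Next I'll measure.

```bash
cat > h.py <<'E'
import numpy as np,cv2
from bench import readout, vision, r
from scipy.spatial.transform import Rotation as Rn
def ray(c,u,v,Rcw=None,o=None):
    h=c["pixels"].shape[0]; f=h/2/np.tan(np.radians(c["fovy"])/2)
    d=np.array([(u-c["cx"])/f,(v-c["cy"])/f,1.])
    if "R" in c:
        return -c["R"].T@c["t"], c["R"].T@d
    s=c["state"]; T=np.eye(4); T[:3,:3]=Rn.from_quat(s["eef_rot"]).as_matrix(); T[:3,3]=s["ee_pos"]
    M=T@c["mount"]; return M[:3,3],M[:3,:3]@d
def onz(c,u,v,z):
    o,d=ray(c,u,v); return o+d*(z-o[2])/d[2]
def tri(rays):
    A=0;b=0
    for o,d in rays:
        d=d/np.linalg.norm(d); P=np.eye(3)-np.outer(d,d); A=A+P; b=b+P@o
    x=np.linalg.solve(A,b); return x,[np.linalg.norm((np.eye(3)-np.outer(d,d)/(d@d))@(x-o)) for o,d in rays]
def cam(n):
    s=readout.read_state(); c=vision.camera(n); c["state"]=s; return c
E
python3 - <<'E'
from h import *
T=cam("top"); S=cam("scene")
g=T["pixels"][180:230,260:352].astype(int)
m=((g.min(2)>105)).astype(np.uint8)
for n,p in dict(TL=(267.5,191.2),TR=(342.5,186.7),BR=(345,218),BL=(269.5,223)).items(): print(n,onz(T,*p,0.012))
print("captop T",onz(T,250+165/4-.4,150+216/4-.4,.138),"S",onz(S,150+408/5.6-.4,185+85/5.6-.4,.138))
for n,t,s in [("grip tip",(250+388/4,150+201/4),(150+149/5.6,185+228/5.6)),("grip low",(250+350/4,150+206/4),(150+186/5.6,185+333/5.6))]:
    print(n,tri([ray(T,*t),ray(S,*s)]))
print("turq",onz(T,291,163,.1), onz(S,150+595/5.6,185+250/5.6,.1),"red",onz(T,321,247,.02))
# plate masks
hsv=cv2.cvtColor(T["pixels"],cv2.COLOR_BGR2HSV)
m=((hsv[...,2]>115)&(hsv[...,1]<40)).astype(np.uint8); m[:180]=0;m[230:]=0;m[:,:260]=0;m[:,352:]=0
pts=cv2.findNonZero(m); b=cv2.boxPoints(cv2.minAreaRect(pts)); print(b); 
for p in b: print(onz(T,*p,.012))
E
```

```text
TL [0.5922576  0.06234544 0.012     ]
TR [ 0.60569522 -0.16963581  0.012     ]
BR [ 0.5092336  -0.17516342  0.012     ]
BL [0.49419657 0.05659558 0.012     ]
captop T [5.48362949e-01 1.13357773e-04 1.38000000e-01] S [0.55141346 0.00252941 0.138     ]
grip tip (array([ 0.55800662, -0.14944915,  0.1530141 ]), [np.float64(0.0023898795645598014), np.float64(0.002389879564559866)])
grip low (array([ 0.55687799, -0.13825204,  0.08542853]), [np.float64(0.0007240857185581064), np.float64(0.0007240857185580943)])
turq [ 0.667212   -0.00436791  0.1       ] [0.66420988 0.00652778 0.1       ] red [ 0.42170546 -0.09895267  0.02      ]
[[266.71207 190.393  ]
 [342.3541  185.66537]
 [344.33853 217.41635]
 [268.6965  222.14398]]
[0.59477102 0.06477675 0.012     ]
[ 0.60890933 -0.16925652  0.012     ]
[ 0.51102128 -0.1731794   0.012     ]
[0.49681897 0.05905416 0.012     ]
```

```bash
cat >> h.py <<'E'
def st():
    s=readout.read_state(); R=Rn.from_quat(s["eef_rot"]).as_matrix(); return s,R
def rep():
    s,R=st(); print("t",s["time"],"p",s["ee_pos"].round(4),"F",s["ft_force"].round(2),"w",round(s["width"],4),"q",s["joint_positions"].round(3)); print(R.round(3))
def delta(p,yaw=None):
    "tool-axis shift & rotvec(deg) to point down with tool-x at world yaw"
    s,R=st()
    if yaw is not None:
        x=np.array([np.cos(yaw),np.sin(yaw),0]); y=np.array([0,0,-1.]); G=np.c_[x,y,np.cross(x,y)]
        rv=np.degrees(Rn.from_matrix(R.T@G).as_rotvec())
    else: rv=None
    print("shift mm (tool, now)",(R.T@(np.array(p)-s["ee_pos"])*1000).round(1),"turn deg",rv)
E
python3 -c "
from h import *
rep()
import math
for d in range(-180,180,45): print(d); delta([0.53,-0.10,0.27],math.radians(d))
"
```

```text
t 0.25 p [ 0.1429 -0.6083  0.2222] F [ 0.1  -0.18 -1.05] w 0.0868 q [ 1.317  0.333 -0.065  1.46   0.022  1.35  -0.088]
[[ 0.229 -0.     0.973]
 [-0.973  0.001  0.229]
 [-0.001 -1.    -0.   ]]
-180
shift mm (tool, now) [-406.3  -47.6  493.1] turn deg [ 3.36053843e-02  1.03223919e+02 -2.44120774e-02]
-135
shift mm (tool, now) [-406.3  -47.6  493.1] turn deg [ 1.97244466e-02  5.82239203e+01 -3.21822167e-02]
-90
shift mm (tool, now) [-406.3  -47.6  493.1] turn deg [ 5.66906535e-03  1.32239219e+01 -3.57765475e-02]
-45
shift mm (tool, now) [-406.3  -47.6  493.1] turn deg [-8.54388407e-03 -3.17760766e+01 -3.55990285e-02]
0
shift mm (tool, now) [-406.3  -47.6  493.1] turn deg [-2.29185873e-02 -7.67760749e+01 -3.15494630e-02]
45
shift mm (tool, now) [-406.3  -47.6  493.1] turn deg [-3.74824036e-02 -1.21776073e+02 -2.29729255e-02]
90
shift mm (tool, now) [-406.3  -47.6  493.1] turn deg [-5.23014147e-02 -1.66776070e+02 -8.28755590e-03]
135
shift mm (tool, now) [-406.3  -47.6  493.1] turn deg [ 4.72649914e-02  1.48223916e+02 -1.13437536e-02]
```

>>> {"method": "arm_command", "body": {"targets": [[[-0.0215,-0.0014,0.026,0,0,0],[-0.0215,-0.0014,0.026,0,0,0],[-0.0215,-0.0014,0.026,0,0,0],[-0.0215,-0.0014,0.026,0,0,0],[-0.0215,-0.0014,0.026,0,0,0],[-0.0215,-0.0014,0.026,0,0,0],[-0.0215,-0.0014,0.026,0,0,0],[-0.0215,-0.0014,0.026,0,0,0],[-0.0215,-0.0014,0.026,0,0,0],[-0.0215,-0.0014,0.026,0,0,0]]], "hand": 0}}

```text
time: 1.08
ee_pos: [0.3476, -0.3382, 0.2367]
eef_rot: [0.554, -0.439, 0.439, -0.554]
ft_force: [0.3, 1.0, -0.0]
width: 0.0285
```

>>> {"method": "arm_command", "body": {"targets": [[[-0.0215,-0.0014,0.026,0,0,0],[-0.0215,-0.0014,0.026,0,0,0],[-0.0215,-0.0014,0.026,0,0,0],[-0.0215,-0.0014,0.026,0,0,0],[-0.0215,-0.0014,0.026,0,0,0],[-0.0215,-0.0014,0.026,0,0,0],[-0.0215,-0.0014,0.026,0,0,0],[-0.0215,-0.0014,0.026,0,0,0],[-0.0215,-0.0014,0.026,0,0,0],[-0.0215,-0.0014,0.026,0,0,0]]]}}

```text
time: 1.92
ee_pos: [0.5516, -0.0696, 0.2507]
eef_rot: [0.554, -0.439, 0.439, -0.554]
ft_force: [0.3, -0.3, -0.3]
width: 0.0008
```

>>> {"method": "arm_command", "body": {"targets": [[[0,0,0,0,-7,0],[0,0,0,0,-7,0],[0,0,0,0,-7,0],[0,0,0,0,-7,0],[0,0,0,0,-7,0],[0,0,0,0,-7,0],[0,0,0,0,-7,0],[0,0,0,0,-7,0],[0,0,0,0,-7,0],[0,0,0,0,-7,0],[0,0,0,0,-7,0],[0,0,0,0,0,0]]]}}

```text
time: 2.92
ee_pos: [0.5507, -0.071, 0.2504]
eef_rot: [0.707, 0.003, -0.004, -0.707]
ft_force: [-0.4, -0.1, 0.8]
width: 0.0003
```

```bash
python3 -c "
from h import *
rep()
for n in ['wrist','scene']: c=cam(n); cv2.imwrite(f'pics/{n}1.png',c['pixels'])
"
```

```text
t 2.9167 p [ 0.5507 -0.071   0.2504] F [-0.37 -0.13  0.75] w 0.0003 q [ 0.7    0.245 -0.766  1.574  0.171  1.392 -0.072]
[[ 1.   -0.   -0.01]
 [ 0.01 -0.    1.  ]
 [-0.   -1.   -0.  ]]
```

View pics/wrist1.png

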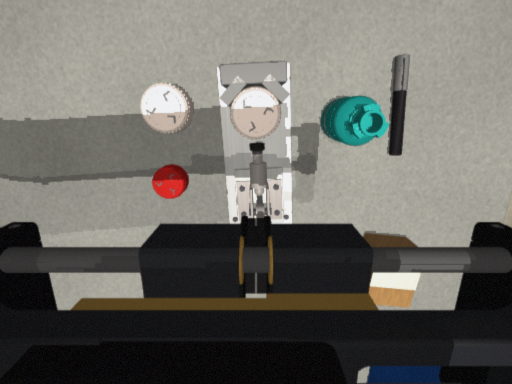

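View pics/scene1.png

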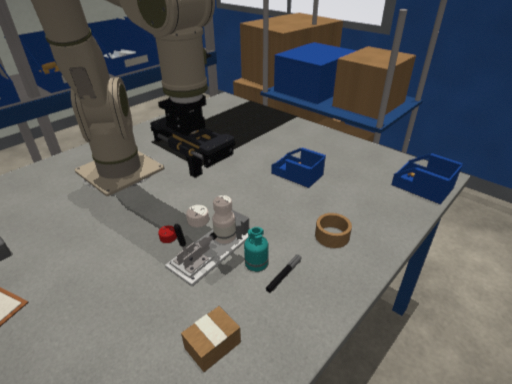

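```bash
python3 - <<'E'
from h import *
W=cam("wrist"); px=W["pixels"]; hsv=cv2.cvtColor(px,cv2.COLOR_BGR2HSV)
print("cap",onz(W,255.5,110.5,.138))
for n,p in dict(L=(218,67),R=(291,62),bl=(228,222),br=(294,220)).items(): print(n,onz(W,*p,.012))
z=cv2.resize(px[50:230,205:305],(560,1008)[::1],interpolation=cv2.INTER_CUBIC); cv2.imwrite("pics/w1c.png",cv2.resize(z,(333,600)))
T=cam("top"); cv2.imwrite("pics/top1.png",T["pixels"]); cv2.imwrite("pics/t1c.png",cv2.resize(T["pixels"][150:265,250:370],(600,575),interpolation=cv2.INTER_CUBIC))
S=cam("scene"); cv2.imwrite("pics/s1c.png",cv2.resize(S["pixels"][215:275,160:250],(780,520),interpolation=cv2.INTER_CUBIC))
E
```

```text
cap [0.54985647 0.00451869 0.138     ]
L [0.49898632 0.06106136 0.012     ]
R [0.59750373 0.06737149 0.012     ]
bl [ 0.50655607 -0.16476849  0.012     ]
br [ 0.61053733 -0.16124486  0.012     ]
```

View pics/w1c.png

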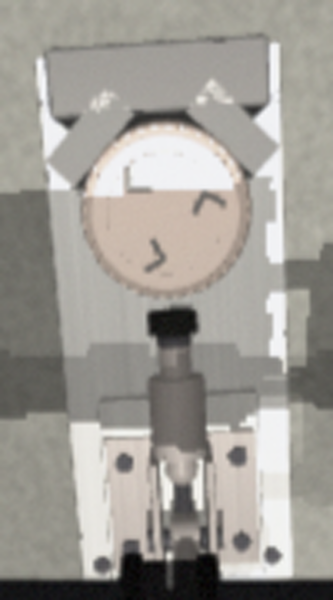

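View pics/s1c.png

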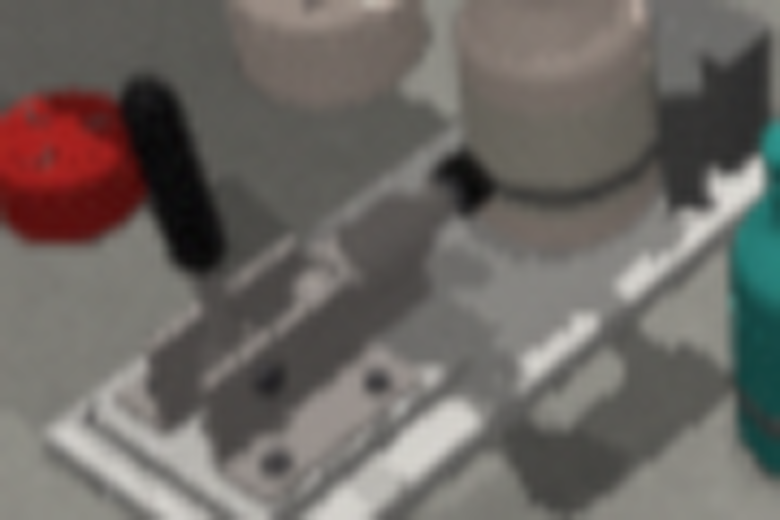

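View pics/t1c.png

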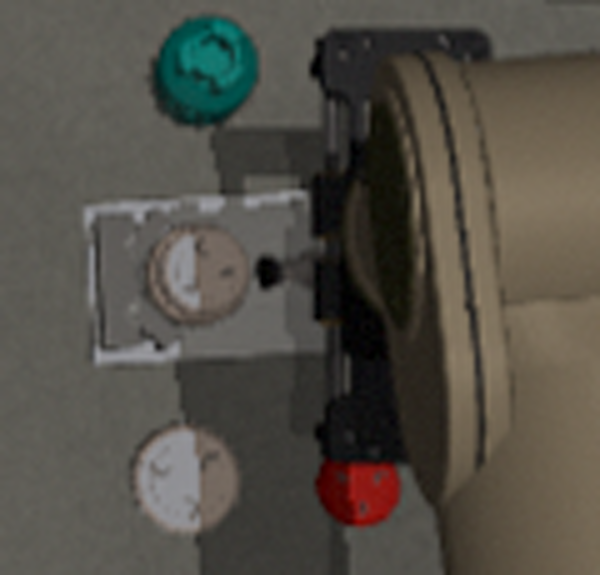

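>>> {"method": "arm_command", "body": {"targets": [[[0.008,0.02,-0.017,0,0,0],[0,0.028,0,0,0,0],[0,0.028,0,0,0,0],[0,0.028,0,0,0,0],[0,0.028,0,0,0,0],[0,0,0,0,0,0],[0,0,0,0,0,0]]]}}

```text
time: 3.75
ee_pos: [0.5582, -0.0877, 0.1181]
eef_rot: [-0.707, -0.0, 0.002, 0.707]
ft_force: [1.0, -0.0, 1.2]
width: 0.0004
```

```bash
python3 -c "
from h import *
rep()
c=cam('scene'); cv2.imwrite('pics/s2.png',cv2.resize(c['pixels'][150:290,140:300],(800,600)[:2],interpolation=cv2.INTER_CUBIC))
"
```

```text
t 3.75 p [ 0.5582 -0.0877  0.1181] F [ 0.97 -0.04  1.23] w 0.0004 q [ 0.678  0.376 -0.725  1.717  0.269  1.153 -0.121]
[[ 1.    -0.002 -0.003]
 [ 0.003  0.001  1.   ]
 [-0.002 -1.     0.001]]
```

View pics/s2.png

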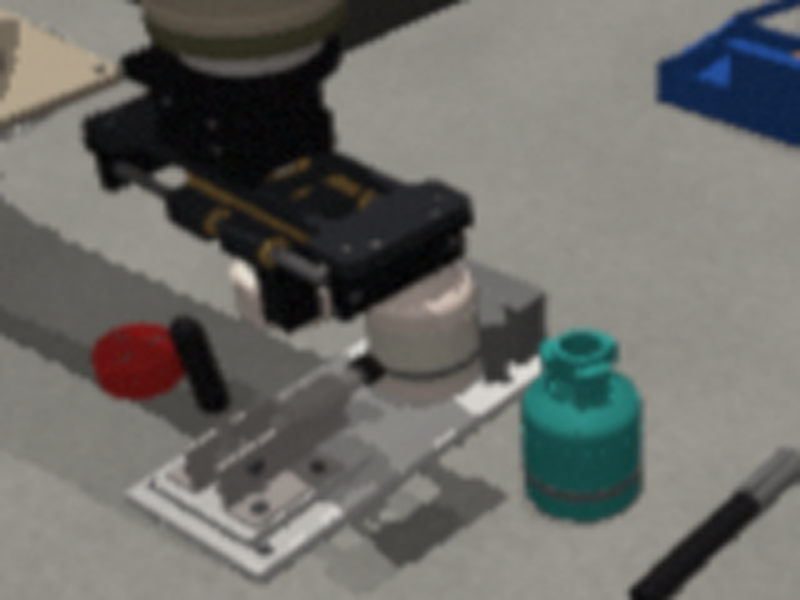

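>>> {"method": "arm_command", "body": {"targets": [[[0,0,-0.008,0,0,0],[0,0,-0.008,0,0,0],[0,0,-0.008,0,0,0],[0,0,-0.008,0,0,0],[0,0,-0.008,0,0,0],[0.002,0,-0.008,0,0,0],[0,0,0,0,0,0]]]}}

```text
time: 4.38
ee_pos: [0.561, -0.1383, 0.1184]
eef_rot: [0.707, 0.0, -0.001, -0.707]
ft_force: [-0.2, 0.5, -0.7]
width: 0.0003
```

```bash
python3 -c "
from h import *
rep()
c=cam('scene'); cv2.imwrite('pics/s3.png',cv2.resize(c['pixels'][150:290,140:300],(800,600)[:2],interpolation=cv2.INTER_CUBIC))
"
```

```text
t 4.3833 p [ 0.561  -0.1383  0.1184] F [-0.21  0.47 -0.7 ] w 0.0003 q [ 0.734  0.396 -0.7    1.686  0.276  1.16  -0.037]
[[ 1.    -0.    -0.001]
 [ 0.001 -0.001  1.   ]
 [-0.    -1.    -0.001]]
```

View pics/s3.png

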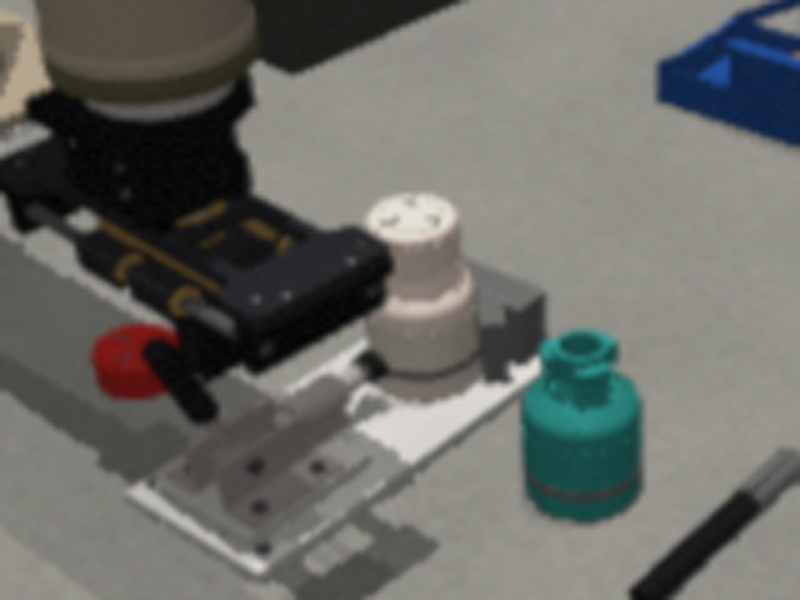

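The handle is swinging away from the bottle as intended, so I'll continue along the arc.

>>> {"method": "arm_command", "body": {"targets": [[[0.0005,0.002,-0.0085,0,0,0],[0.0005,0.0025,-0.0085,0,0,0],[0.0005,0.005,-0.009,0,0,0],[0.0005,0.005,-0.009,0,0,0],[0.0005,0.0075,-0.007,0,0,0],[0,0.0075,-0.007,0,0,0],[0,0.0085,-0.005,0,0,0],[0,0.0085,-0.005,0,0,0],[0,0.0045,-0.002,0,0,0],[0,0,0,0,0,0]]]}}

```text
time: 5.27
ee_pos: [0.5626, -0.1974, 0.0657]
eef_rot: [-0.707, -0.0, 0.002, 0.707]
ft_force: [-0.6, -0.1, -0.8]
width: 0.0003
```

```bash
python3 -c "
from h import *
rep()
c=cam('scene'); cv2.imwrite('pics/s4.png',cv2.resize(c['pixels'][150:290,140:300],(800,600)[:2],interpolation=cv2.INTER_CUBIC))
"
```

```text
t 5.2667 p [ 0.5626 -0.1974  0.0657] F [-0.6  -0.14 -0.76] w 0.0003 q [ 0.777  0.489 -0.65   1.681  0.328  1.085  0.031]
[[ 1.    -0.003 -0.003]
 [ 0.003  0.001  1.   ]
 [-0.003 -1.     0.001]]
```

View pics/s4.png

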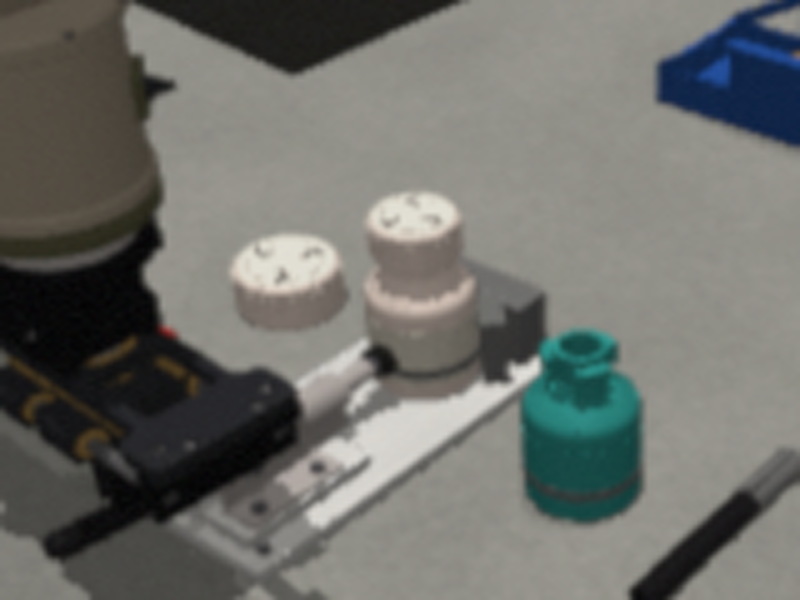

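>>> {"method": "arm_command", "body": {"targets": [[[0,0.002,0,0,0,0],[0,0.002,0,0,0,0],[0,0,0,0,0,0]]]}}

```text
time: 5.57
ee_pos: [0.5639, -0.1966, 0.0635]
eef_rot: [0.707, 0.002, -0.001, -0.707]
ft_force: [1.1, -0.0, 0.6]
width: 0.0005
```

>>> {"method": "arm_command", "body": {"targets": [[[0,0.001,0,0,0,0],[0,0.001,0,0,0,0],[0,0,0,0,0,0]]]}}

```text
time: 5.82
ee_pos: [0.5642, -0.1966, 0.0627]
eef_rot: [0.707, 0.002, -0.001, -0.707]
ft_force: [-5.1, 0.7, 10.2]
width: 0.0005
```

>>> {"method": "arm_command", "body": {"targets": [[[0,0.001,0,0,0,0],[0,0.001,0,0,0,0],[0,0,0,0,0,0]]]}}

```text
time: 6.07
ee_pos: [0.5643, -0.1967, 0.0622]
eef_rot: [0.708, 0.002, -0.001, -0.707]
ft_force: [-10.4, 3.0, 24.4]
width: 0.0006
```

```bash
python3 -c "
from h import *
rep()"
```

```text
t 6.0667 p [ 0.5643 -0.1967  0.0622] F [-10.41   2.97  24.45] w 0.0006 q [ 0.773  0.494 -0.649  1.684  0.333  1.076  0.026]
[[ 1.     0.001 -0.004]
 [ 0.004 -0.001  1.   ]
 [ 0.001 -1.    -0.001]]
```

>>> {"method": "arm_command", "body": {"targets": [[[0,-0.02,0,0,0,0],[0,-0.034,0,0,0,0],[0,-0.034,0.0,0,0,0],[-0.003,-0.034,0.02,0,0,0],[-0.003,-0.034,0.03,0,0,0],[-0.003,-0.032,0.03,0,0,0],[-0.003,0,0.03,0,0,0],[-0.002,0,0.027,0,0,0],[0,0,0,0,0,0]]], "hand": 1}}

```text
time: 6.82
ee_pos: [0.5496, -0.0571, 0.2444]
eef_rot: [-0.707, -0.005, 0.003, 0.707]
ft_force: [0.7, 0.9, 0.2]
width: 0.0527
```

```bash
python3 -c "
from h import *
rep()
c=cam('wrist'); cv2.imwrite('pics/w5.png',c['pixels']); print(onz(c,255.5,110,.138))
c=cam('scene'); cv2.imwrite('pics/s5.png',cv2.resize(c['pixels'][150:290,140:300],(800,600)[:2],interpolation=cv2.INTER_CUBIC))
"
```

```text
t 6.8167 p [ 0.5496 -0.0571  0.2444] F [0.75 0.9  0.23] w 0.0527 q [ 0.694  0.243 -0.783  1.592  0.173  1.377 -0.096]
[[ 1.     0.002 -0.012]
 [ 0.012  0.001  1.   ]
 [ 0.002 -1.     0.001]]
[0.54800245 0.01899457 0.138     ]
```

View pics/w5.png

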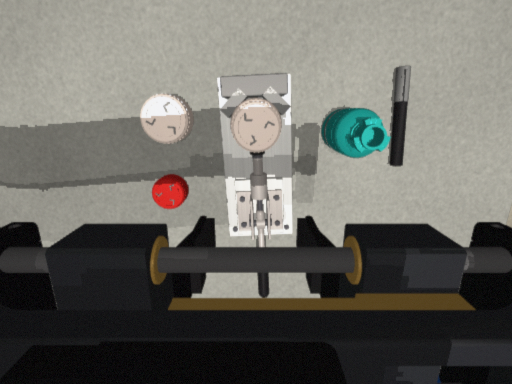

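View pics/s5.png

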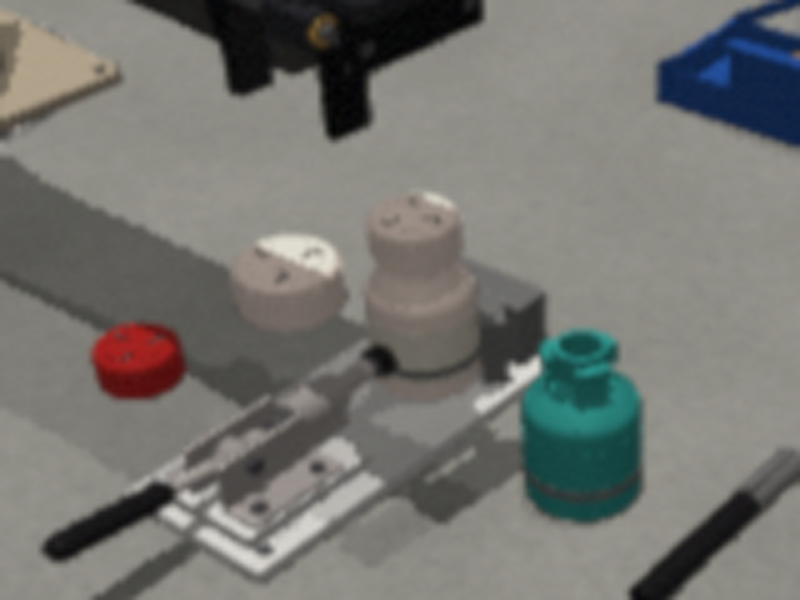

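The handle lies flat and the plunger tip presses the bottle into the V. In the wrist view the cap is at about (256,125). I'll fit the cap outline to get its centre.

```bash
python3 - <<'E'
from h import *
c=cam('wrist'); g=cv2.cvtColor(c['pixels'],cv2.COLOR_BGR2HSV)
print(c['pixels'][125,256],c['pixels'][125,290],c['pixels'][105,256],c['pixels'][125,235], c['pixels'][140,245])
b,gr,r_=[c['pixels'][...,i].astype(int) for i in range(3)]
m=((r_-b>12)|((r_>200)&(b>200))).astype(np.uint8); m[:92]=0; m[160:]=0; m[:,:226]=0; m[:,284:]=0
m=cv2.morphologyEx(m,cv2.MORPH_CLOSE,np.ones((5,5)))
m=cv2.morphologyEx(m,cv2.MORPH_OPEN,np.ones((5,5)))
k,_=cv2.findContours(m,0,2); k=max(k,key=cv2.contourArea); e=cv2.fitEllipse(k); print(e,cv2.boundingRect(k))
print(onz(c,*e[0],.138),onz(c,*e[0],.1245))
o=c['pixels'].copy(); cv2.ellipse(o,e,(0,255,0),1); cv2.imwrite('pics/w6.png',cv2.resize(o[70:180,200:310],(600,600),interpolation=cv2.INTER_NEAREST))
T=cam('top'); cv2.imwrite('pics/t6.png',cv2.resize(T['pixels'][170:240,250:360],(770,490),interpolation=cv2.INTER_CUBIC))
rep()
E
```

```text
[174 188 204] [181 185 186] [244 242 241] [173 186 203] [169 181 199]
((255.55572509765625, 118.83645629882812), (51.36823272705078, 54.12037658691406), 0.04040079563856125) (230, 92, 52, 55)
[0.54841431 0.00491384 0.138     ] [0.5484191  0.00451904 0.1245    ]
t 7.0167 p [ 0.5496 -0.0651  0.2428] F [ 0.48 -1.08 -0.33] w 0.0686 q [ 0.699  0.246 -0.775  1.59   0.175  1.377 -0.092]
[[ 1.    -0.    -0.003]
 [ 0.003 -0.001  1.   ]
 [-0.    -1.    -0.001]]
```

View pics/w6.png

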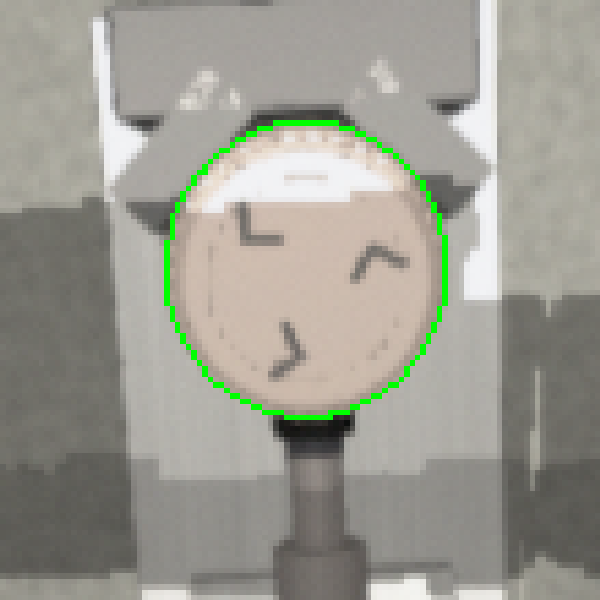

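View pics/t6.png

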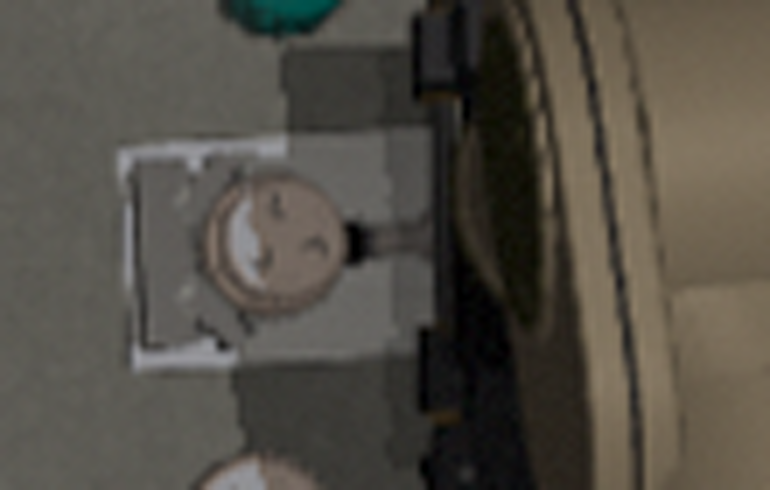

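>>> {"method": "arm_command", "body": {"targets": [[[0,0.01,0.023,0,0,0],[0,0.02,0.023,0,0,0],[-0.001,0.023,0.024,0,0,0],[0,0,0,0,0,0],[0,0,0,0,0,0],[0,0,0,0,0,0],[0,0,0,0,0,0]]]}}

```text
time: 7.6
ee_pos: [0.5491, 0.0042, 0.1906]
eef_rot: [0.707, 0.001, -0.0, -0.707]
ft_force: [-0.1, -0.5, 1.2]
width: 0.0867
```

```bash
python3 -c "
from h import *
rep(); delta([.549,.005,.109],0.)
for n in ['wrist','scene']: c=cam(n); cv2.imwrite(f'pics/{n}7.png',c['pixels'])
cv2.imwrite('pics/s7.png',cv2.resize(c['pixels'][150:290,140:300],(800,600)[:2],interpolation=cv2.INTER_CUBIC))
"
```

```text
t 7.6 p [0.5491 0.0042 0.1906] F [-0.11 -0.47  1.17] w 0.0867 q [ 0.6    0.28  -0.807  1.675  0.211  1.276 -0.247]
[[ 1.     0.001 -0.001]
 [ 0.001 -0.     1.   ]
 [ 0.001 -1.    -0.   ]]
shift mm (tool, now) [-0.1 81.6  0.8] turn deg [0.02695699 0.08105475 0.04978224]
```

View pics/wrist7.png

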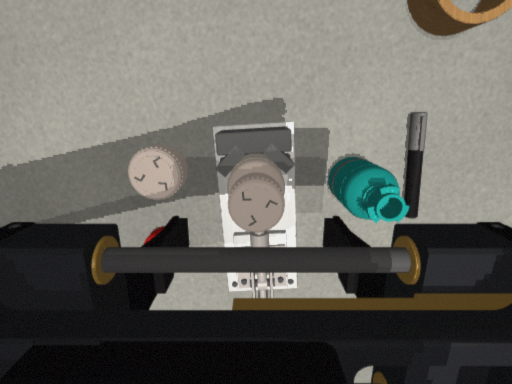

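View pics/s7.png

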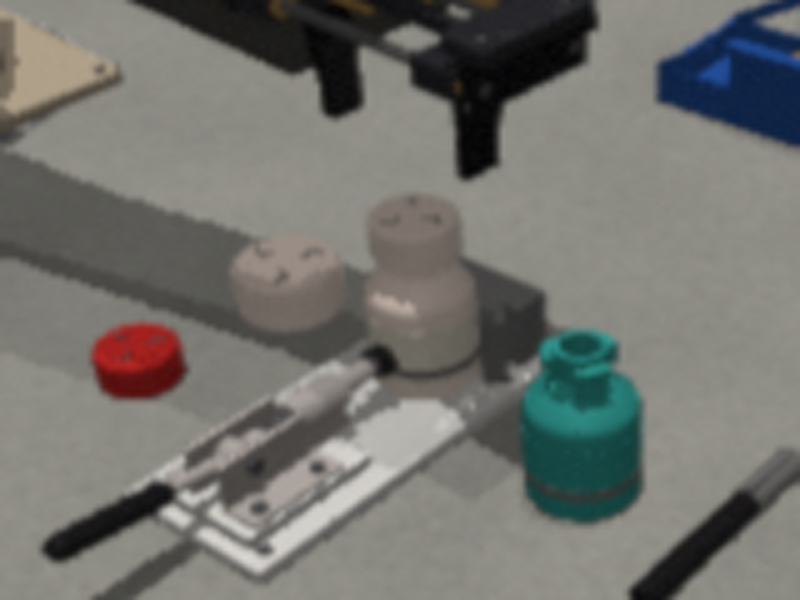

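```bash
python3 -c "
from h import *
c=cam('wrist')
for v in (200,204,208): print(onz(c,256,v,.138))
"
```

```text
[0.54867407 0.00886467 0.138     ]
[0.5486872  0.00536439 0.138     ]
[0.54870044 0.00183448 0.138     ]
```

>>> {"method": "arm_command", "body": {"targets": [[[0,0.025,0,0,0,0],[0,0.025,0,0,0,0],[0,0.02,0,0,0,0],[0,0.0115,0.001,0,0,0],[0,0,0,0,0,0]]]}}

```text
time: 8.17
ee_pos: [0.5472, 0.0067, 0.1065]
eef_rot: [-0.707, -0.0, 0.002, 0.707]
ft_force: [-0.7, -0.8, -0.7]
width: 0.087
```

>>> {"method": "arm_command", "body": {"targets": [[[0,0,0,0,0,0],[0,0,0,0,0,0],[0,0,0,0,0,0],[0,0,0,0,0,0],[0,0,0,0,0,0],[0,0,0,0,0,0],[0,0,0,0,0,0],[0,0,0,0,0,0]]], "hand": 0, "grip_force": 45}}

```text
time: 8.83
ee_pos: [0.5489, 0.007, 0.1089]
eef_rot: [0.707, 0.002, -0.001, -0.707]
ft_force: [1.9, -0.6, 0.4]
width: 0.0474
```

```bash
python3 -c "
from h import *
rep()
c=cam('scene')
cv2.imwrite('pics/s8.png',cv2.resize(c['pixels'][150:290,140:300],(800,600)[:2],interpolation=cv2.INTER_CUBIC))
"
```

```text
t 8.8333 p [0.5489 0.007  0.1089] F [ 1.87 -0.6   0.45] w 0.0474 q [ 0.566  0.363 -0.783  1.769  0.282  1.125 -0.303]
[[ 1.     0.001 -0.004]
 [ 0.004 -0.     1.   ]
 [ 0.001 -1.    -0.   ]]
```

View pics/s8.png

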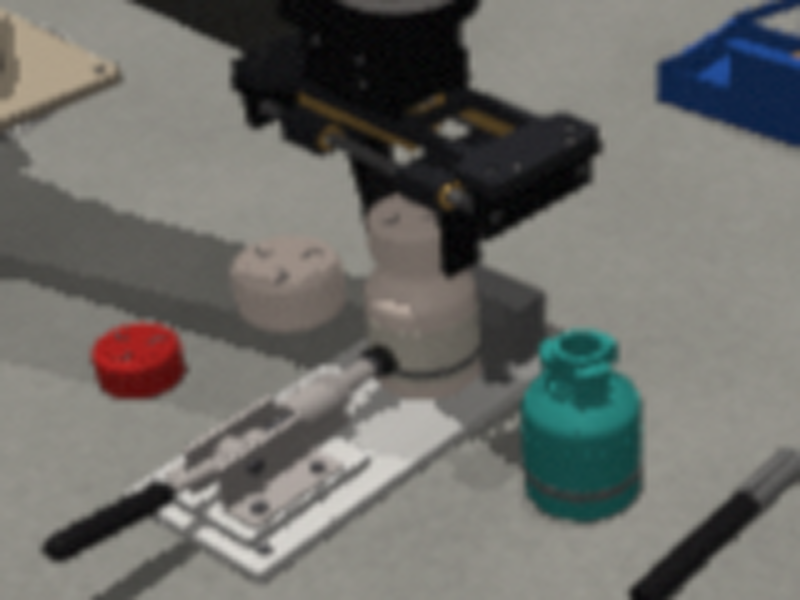

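The cap is gripped at 47.4 mm, but the tool sits about 2 mm off the measured cap axis in y. I'll open, shift and regrip so the twist doesn't load the bottle sideways.

>>> {"method": "arm_command", "body": {"targets": [[[0,0,0,0,0,0],[0,0,0,0,0,0],[0,0,-0.002,0,0,0],[0,0,0,0,0,0],[0,0,0,0,0,0],[0,0,0,0,0,0]]], "hand": 0.7}}

```text
time: 9.38
ee_pos: [0.5483, 0.005, 0.1085]
eef_rot: [0.707, 0.001, -0.001, -0.707]
ft_force: [-0.6, 0.2, -0.1]
width: 0.0607
```

>>> {"method": "arm_command", "body": {"targets": [[[0,0,0,0,0,0],[0,0,0,0,0,0],[0,0,0,0,0,0],[0,0,0,0,0,0],[0,0,0,0,0,0],[0,0,0,0,0,0],[0,0,0,0,0,0]]], "hand": 0, "grip_force": 45}}

```text
time: 9.97
ee_pos: [0.5487, 0.0051, 0.1086]
eef_rot: [-0.707, -0.002, 0.001, 0.707]
ft_force: [3.7, 0.5, -1.6]
width: 0.0471
```

>>> {"method": "arm_command", "body": {"targets": [[[0,0.0015,0,0,0,0],[0,0.0015,0,0,0,0],[0,0.001,0,0,0,0],[0,0,0,0,0,0],[0,0,0,0,0,0]]]}}

```text
time: 10.38
ee_pos: [0.5489, 0.005, 0.1054]
eef_rot: [0.707, 0.002, -0.001, -0.707]
ft_force: [-0.9, -0.6, 8.2]
width: 0.0474
```

>>> {"method": "arm_command", "body": {"targets": [[[0,0.0012,0,0,0,0],[0,0.0012,0,0,0,0],[0,0,0,0,0,0],[0,0,0,0,0,0]]]}}

```text
time: 10.72
ee_pos: [0.5489, 0.005, 0.1033]
eef_rot: [0.707, 0.002, -0.001, -0.707]
ft_force: [-2.5, -0.3, 12.4]
width: 0.0472
```

>>> {"method": "arm_command", "body": {"targets": [[[0,0.0007,0,0,0,0],[0,0,0,0,-3,0],[0,0,0,0,-4,0],[0,0,0,0,-4,0],[0,0,0,0,-4,0],[0,0,0,0,-4,0],[0,0,0,0,-3,0],[0,0,0,0,0,0]]]}}

```text
time: 11.38
ee_pos: [0.5492, 0.0051, 0.1029]
eef_rot: [0.694, 0.138, -0.137, -0.693]
ft_force: [-1.7, -0.6, 13.5]
width: 0.047
```

```bash
python3 -c "
from h import *
rep()
c=cam('wrist'); cv2.imwrite('pics/w9.png',c['pixels'])
"
```

```text
t 11.3833 p [0.5492 0.0051 0.1029] F [-1.69 -0.64 13.46] w 0.047 q [ 0.619  0.391 -0.848  1.772  0.323  1.123  0.058]
[[ 0.924  0.002 -0.381]
 [ 0.381 -0.001  0.924]
 [ 0.001 -1.    -0.001]]
```

View pics/w9.png

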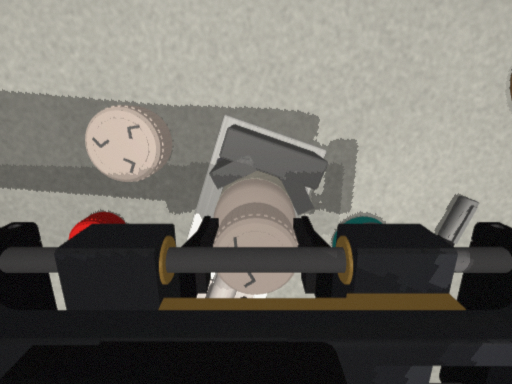

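The cap's marks keep their position relative to the gripper, so it is turning with the jaws. The tool has turned 22° and the push is steady at 13.5 N. I'll continue to about 66°.

>>> {"method": "arm_command", "body": {"targets": [[[0,0,0,0,-4,0],[0,0,0,0,-4,0],[0,0,0,0,-4,0],[0,0,0,0,-4,0],[0,0,0,0,-4,0],[0,0,0,0,-4,0],[0,0,0,0,-4,0],[0,0,0,0,-4,0],[0,0,0,0,-4,0],[0,0,0,0,-4,0],[0,0,0,0,-3,0],[0,0,0,0,0,0]]]}}

```text
time: 12.43
ee_pos: [0.5479, 0.004, 0.1023]
eef_rot: [0.596, 0.381, -0.383, -0.595]
ft_force: [-7.2, -3.5, 15.2]
width: 0.0473
```

```bash
python3 -c "
from h import *
rep()
c=cam('wrist'); cv2.imwrite('pics/w10.png',c['pixels'])
"
```

```text
t 12.4333 p [0.5479 0.004  0.1023] F [-7.18 -3.53 15.22] w 0.0473 q [ 0.721  0.444 -0.986  1.769  0.405  1.151  0.75 ]
[[ 0.417 -0.001 -0.909]
 [ 0.909 -0.002  0.417]
 [-0.002 -1.     0.   ]]
```

View pics/w10.png

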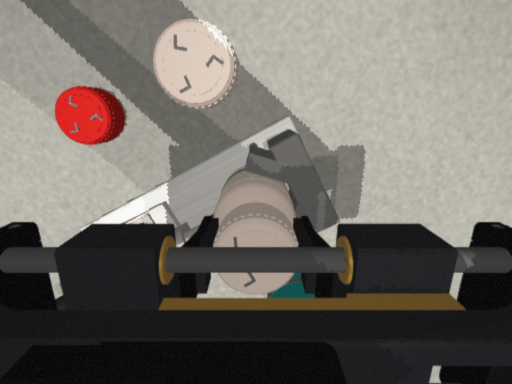

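>>> {"method": "arm_command", "body": {"targets": [[[0,-0.003,0,0,0,0],[0,-0.003,0,0,0,0],[0,-0.005,0,0,0,0],[0,-0.007,0,0,0,0],[0,0,0,0,0,0]]]}}

```text
time: 12.9
ee_pos: [0.5484, 0.005, 0.1204]
eef_rot: [0.596, 0.381, -0.381, -0.596]
ft_force: [-3.3, -2.2, 1.6]
width: 0.0474
```

```bash
python3 -c "
from h import *
rep()"
```

```text
t 12.9 p [0.5484 0.005  0.1204] F [-3.32 -2.2   1.62] w 0.0474 q [ 0.733  0.422 -0.999  1.751  0.382  1.179  0.762]
[[ 0.419  0.    -0.908]
 [ 0.908 -0.     0.419]
 [-0.    -1.    -0.   ]]
```

The cap came free with no pull. I'll lift it the rest of the way.

>>> {"method": "arm_command", "body": {"targets": [[[0,-0.008,0,0,0,0],[0,-0.01,0,0,0,0],[0,-0.012,0,0,0,0],[0,-0.012,0,0,0,0],[0,-0.012,0,0,0,0],[0,-0.01,0,0,0,0],[0,-0.003,0,0,0,0],[0,0,0,0,0,0],[0,0,0,0,0,0],[0,0,0,0,0,0],[0,0,0,0,0,0],[0,0,0,0,0,0]]]}}

```text
time: 13.9
ee_pos: [0.5482, 0.005, 0.1859]
eef_rot: [-0.595, -0.381, 0.381, 0.596]
ft_force: [0.1, 0.3, -1.0]
width: 0.0475
```

```bash
python3 -c "
from h import *
rep()
c=cam('scene')
cv2.imwrite('pics/scene11.png',c['pixels'])
cv2.imwrite('pics/s11.png',cv2.resize(c['pixels'][130:290,140:320],(720,600)[:2],interpolation=cv2.INTER_CUBIC))
c=cam('wrist'); cv2.imwrite('pics/w11.png',c['pixels'])
c=cam('top'); cv2.imwrite('pics/t11.png',c['pixels'])
s=readout.read_state(); print(s['ee_pos'],s['joint_vel'].round(3),s['width'])
"
```

```text
t 13.9 p [0.5482 0.005  0.1859] F [ 0.07  0.26 -0.97] w 0.0475 q [ 0.77   0.355 -1.036  1.675  0.316  1.295  0.812]
[[ 0.419 -0.001 -0.908]
 [ 0.908  0.     0.419]
 [-0.    -1.     0.001]]
[0.54830661 0.00505591 0.18619985] [ 0.001  0.    -0.001 -0.002  0.001 -0.001  0.001] 0.04739011034688355
```

View pics/s11.png

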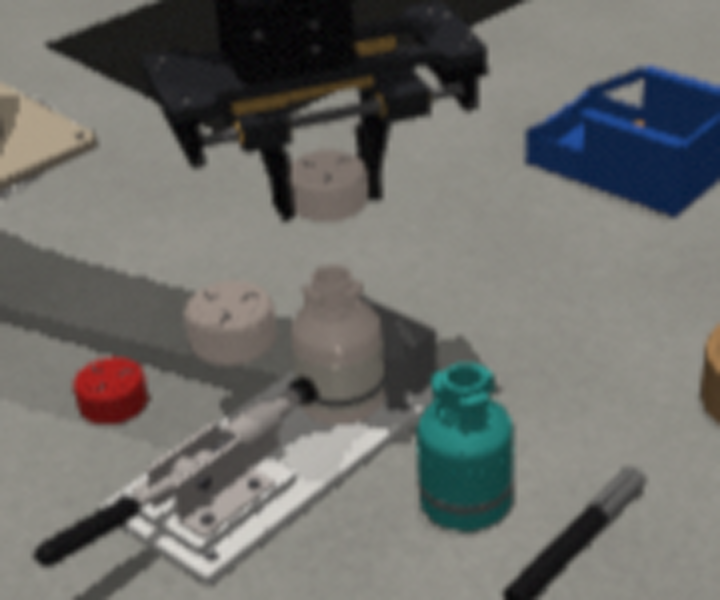

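View pics/w11.png

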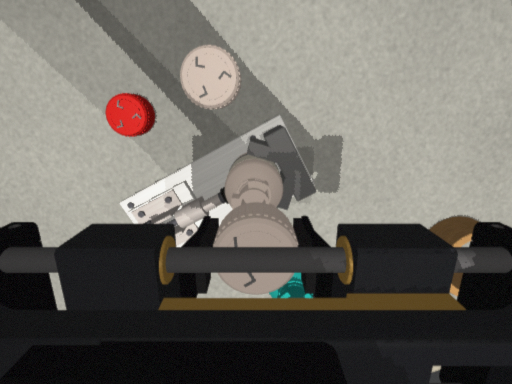

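View pics/t11.png

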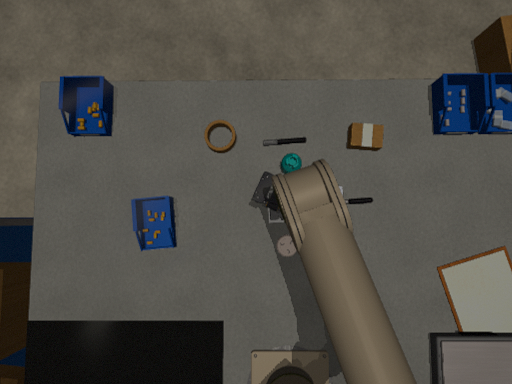

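```bash
python3 -c "
from bench import r
print(r.close_job())"
```

```text
the job is handed in; nothing more can be done
None
```

I locked the toggle clamp, took the cap off, and handed the job in at about 14 s with the cap held above the open bottle. The hand-in reported no verdict.

**What I did**
- **Clamp:** I pushed the handle down to its stop with the closed fingers. The push reached about 24 N at 62 mm height, where the stop should be.
- **Cap:** My first grip was about 2 mm off the cap's axis, so I let go, shifted and gripped again at 45 N. I then pushed the cap down about 6 mm (13–15 N), turned it 65° anticlockwise and lifted it 84 mm without resistance.

**Last checks**
- **Final pose:** The gripper is level and the joints are still. The opening is 47.4 mm on the cap, and the tool axis is within about 1 mm of where I measured the cap before the twist. I work out the cap's lower edge to be about 64 mm above the mouth.
- **Scene:** The pictures show the handle down, the bottle upright in the V with its mouth open, and the marker, tape roll and carton where they started.
- **Disagreements:** My first estimate of the handle's position was about 10 mm off the given geometry, so I used the stated pivot distance, and contact confirmed it. A wrist picture taken while the arm was still settling gave a cap position about 14 mm off, so I measured again. During the twist the sideways force reached about 8 N, which fell to about zero after the lift.

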